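# Lower the ratchet arm of the classroom document camera

### The job

Put the document camera's raised arm down: press the pawl's thumb tab down with a fingertip until it flips over and stays free of the teeth, and only then push the camera head down with the fingers until the arm is fully down on its rest. Do not force the arm against the engaged pawl, do not lift the arm, and leave the other things on the table where they are (nothing needs gripping); finish with the arm down and the pawl still free.

Things in the scene. Friction and masses are not known exactly. Their poses are not given: they have to be found in the camera images.
- hinge (a point): document camera: white base plate 370 x 170 x 16 mm fixed to the table, with a ratchet arm. Point: middle of the arm's hinge, 85 mm above the table, between two grey cheek plates (60 mm over their outsides, tops 101 mm above the table). Its x axis points level along the base, from the pawl to the camera head; y is the hinge's line; z is up.
- head_top (a point): middle of the flat top of the camera head, a grey block 64 mm long, 90 mm wide, 34 mm thick at the end of the aluminium arm (bar 34 x 16 mm). It is 240 mm from the hinge along the arm and 14 mm above the arm's centre line. Own x: outward along the arm; z: normal to the face. With the arm down it is 99 mm above the table and the head is on a grey rest block.
- camera_arm (a joint): angle of the arm, rad: 0 = fully down, level, on its rest; grows as it rises (limit 1.0); starts at 0.65 to 0.79. Stiff hinge: the arm stays where it is left and takes about 2 to 5 N down on the head to move. With the pawl engaged, steel teeth on the hub stop it going down (after at most 0.16 rad of play).
- pawl_pivot (a point): pivot of the pawl, a dark steel see-saw bar along the hinge's x axis: 75 mm from the hinge, on the side away from the head, 123 mm above the table. The hooked nose is on the side of the toothed hub, the thumb tab on the other side. Axes as at the hinge.
- tab_top (a point): middle of the top of the pawl's thumb tab, a dark steel plate 42 mm long, 50 mm wide, 8 mm thick, the end of the mechanism farthest from the head: 43 mm beyond the pivot, about 141 mm above the table when engaged. Pressing it down lifts the nose out of the teeth. It is clear below for 100 mm.
- pawl (a joint): angle of the pawl, rad: 0 = engaged, nose down in the teeth (up to 0.05 if it rests on the flank of a tooth); 0.30 = fully free, the tab's middle about 13 mm lower. An over-centre spring holds it at either end: it takes about 7 N on the tab, snaps over by itself beyond 0.15 and then stays free when let go.
- petri: bystander: closed glass petri dish, 76 mm across, 14 mm high, lying on the camera's base plate; origin at the centre of its underside.
- burner: bystander: small amber glass spirit burner with a black cap, 72 mm across, 70 mm tall, unlit, on the table; origin at the centre of its underside.
- beaker: bystander: open glass beaker, 66 mm across, 85 mm tall, on the table; origin at the centre of its underside.
- dish: bystander: white porcelain bowl, 100 mm across, 40 mm high, on the table; origin at the centre of its underside.
- tube_holder: bystander: wooden test-tube holder, 170 x 31 x 14 mm, lying along its x axis on the table; origin at the centre of its underside.
- marker: bystander: white marker pen with a black cap, 135 x 14 x 14 mm, lying along its x axis on the table (its origin is 20 mm from the middle); origin at the centre of its underside.
- sample_jar: bystander: small lidded glass jar, 52 mm across, 70 mm tall, on the table; origin at the centre of its underside.

How it is judged:
By the outcome, as a careful person would: the job done as asked, in the order asked, and still so for the second after the job is handed in, with the robot touching nothing.
It also fails if it takes over 40 s, if anything falls off the work surface, if the arm or the gripper's body presses on something with over 40 N, if the wrist force passes 120 N, or if a joint passes its speed limit or range.

### The arm

A 6-joint arm with a two-finger parallel gripper is mounted at the origin on the work surface. World frame = base frame: x ahead of the robot, y to its left, z up, the work surface at z = 0. Lengths are in m, angles in rad, forces in N, time in s.
With the tool pointing down it reaches from about 0.3 to 0.95 m from the base axis. Payload 3.1 kg.
Tool frame: the origin (TCP) lies where the fingers leave the gripper's body, on its centre line; the fingertips stand 73 mm ahead of it and the grasp point (between the pads) lies 54 mm ahead of it; z points along the fingers, y is the direction in which the jaws open and shut (so a half turn about z gives the same grasp; the last joint's range is limited). The gripper opens to 85 mm and grips with 20 to 120 N. Pads are 22 mm wide; open, the fingers measure 114 mm over their backs; the gripper's body (76 mm by 85 mm) begins 54 mm behind the grasp point. The pads swing forward as they close: fully open they stand 13 mm farther back than shut.
Start: joints at [-0.07, 0.308, 1.634, -0, 1.2, -0.07], TCP at [0.625, -0, 0.304] pointing down, gripper open.
Joint ranges: [-3.06, 3.06], [-0.79, 1.96], [0.05, 2.63], [-1.19, 4.34], [0.05, 2.64], [-2.94, 2.94]. Speed limits (rad/s): [2.79, 2.79, 3.14, 3.14, 3.14, 3.14].

### API

Orientations are given as a unit quaternion [x, y, z, w].
In Python, from bench import env gives the robot as it stands.
- The arm moves only by the tool apply_moves, never from a script. Its argument "rows" is a list of rows, each an object with "linear": the shift along the tool's x, y, z in units of 30 mm (1.0 is 30 mm), a list of three; "twist": the turn, a rotation vector about the tool's x, y, z in rad, a list of three; "gripper": the gripper command: -1 is shut, 1 is fully open, values between are in proportion. A call has exactly 10 rows; each row shifts and turns the commanded pose from where the row before left it, along the tool's axes as they then stand; what a row does not reach is not made up. A row lasts 1/10 s, in which the tool goes at most 50 mm and 8.59 degrees, less where a joint would pass 70% of its speed; a pose out of reach is approached as far as the arm can. A call is refused whole if a number of a shift passes 1 or a number of a turn 0.15, either way. A call with a gripper value outside its range is refused whole. The fingers move at their own pace and stop on an object; "force" is the grip in N (left out, the last holds). Time passes only in rows, so rows that do not move let the fingers close, or fill a call up. It gives the time, the measured TCP pose, the force and the opening at its end, in the units of the state.
- env.get_state(): the state, without advancing time (a new reading comes with each control period).
- env.snapshot(name): name is "scene" or "side" or "wrist"; returns the picture (480x640x3 uint8, red, green, blue); there is no depth.
- env.camera_model(name): a dict with "vfov" (degrees; the focal length in pixels is half the picture's height over the tangent of half this angle, whatever the lens; pixels are square), "cx", "cy" (the principal point, pixels), "world_from_camera" (4x4, takes a point from camera to world coordinates). Camera axes: x right, y down, z forward; pixel columns grow to the right and rows downward; lengths in m; the calibration is good to about 2 mm. A picture is of the moment at which its call begins: read the wrist's pose just before it. camera_model takes no time and is no camera call; for the wrist camera it gives the pose at the moment of the call.
- env.finish_job(): hands the job in, once; it reports no verdict.
The state is a dict: "t": time; "joint_positions": joint angles; "joint_vel": joint speeds; "effort": joint torques, N m; "eef_pos": TCP position; "tool_rot": TCP orientation; "wrist_force": force on the tool from outside, world axes, zero at the start; "moment": the same for the moment, N m; "grip_width": finger opening in m.
Only numpy, scipy, OpenCV 4.12 (cv2) and the standard library are available. Lean on these libraries where they do the work, as an engineer would, in place of code of your own. Each camera call takes 0.05 s, during which the arm holds its last target. There are 200 camera calls.

## Working session

There is one attempt and no reset: what is moved stays moved. The work goes in short steps, Python scripts to look and compute and a tool call to move; the robot and the scene stay as the last step left them, time stands still between calls to the robot, and variables do not carry over. Pictures are saved under pics/ and viewed, about 8 in all and at most 12, crops included, and the job is handed in when it is done.

Besides the shell and the picture viewer there is one more tool, called after "Emit:" in YAML: its name, and indented under it one key for each argument. apply_moves: Moves the arm, as the interface text tells. Its arguments: {"type":"object","properties":{"rows":{"type":"array"},"force":{"type":"number"}},"required":["rows"]}

```bash
mkdir -p pics; python3 - <<'E'
from bench import env
import cv2,numpy as np
for n in("scene","side"):
    cv2.imwrite(f"pics/{n}0.png",env.snapshot(n)[:,:,::-1]); m=env.camera_model(n); print(n,m["vfov"],m["cx"],m["cy"],np.round(m["world_from_camera"],4).tolist())
s=env.get_state();print(s)
E
```

```text
scene 53.515325251286626 315.97718234521443 237.408080493695 [[0.4715, 0.6067, -0.64, 1.2309], [0.8818, -0.3248, 0.3418, -0.3447], [-0.0006, -0.7256, -0.6881, 0.8212], [0.0, 0.0, 0.0, 1.0]]
side 48.643948100288775 321.1898571188219 235.2708283150088 [[0.9831, -0.1301, 0.129, 0.4104], [-0.1826, -0.7552, 0.6295, -0.8487], [0.0155, -0.6424, -0.7662, 1.1225], [0.0, 0.0, 0.0, 1.0]]
{'t': 0.1, 'joint_positions': array([-6.97090446e-02,  3.08921577e-01,  1.63505603e+00,  1.67260487e-05,
        1.19969567e+00, -6.97034387e-02]), 'joint_vel': array([-0.00221338, -0.00272344, -0.00471087,  0.00043796,  0.00016914,
       -0.00129605]), 'effort': array([ 8.17496607e-05, -4.16405118e+01, -2.77644914e+01, -1.21622929e-04,
        4.01614045e-03,  3.27598855e-06]), 'eef_pos': array([6.24409126e-01, 1.21236037e-05, 3.02761019e-01]), 'tool_rot': array([ 7.07110531e-01,  7.07102266e-01, -6.76711094e-04, -7.90172328e-04]), 'wrist_force': array([-0.09877132,  0.99837779, -0.81930199]), 'moment': array([-0.04036912, -0.09415255,  0.00497035]), 'grip_width': 0.08559228421268203}
```

View pics/scene0.png

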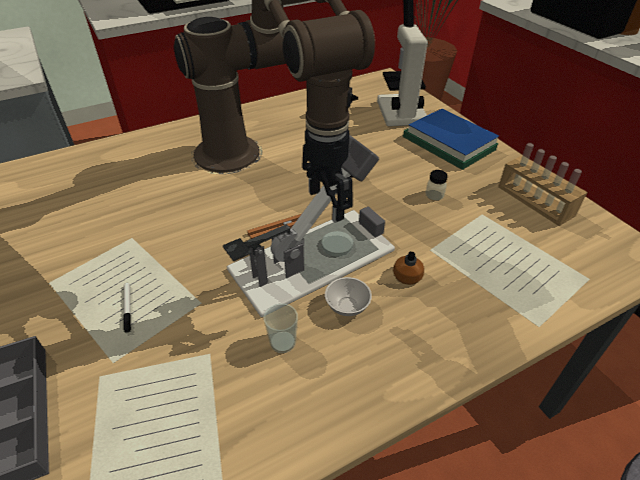

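View pics/side0.png

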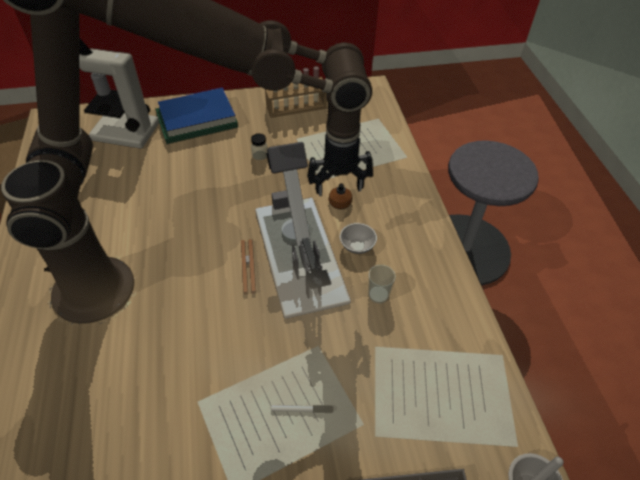

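The scene view shows the tab at about (237,247), the raised head at about (360,158) and the petri dish on the plate. The side view shows plate corners near (257,208), (317,199), (347,300) and (285,317), the head at (287,157) and the tab at (318,278). Next I'll enlarge both views.

```bash
cat > h.py <<'E'
from bench import env
import numpy as np
def ray(n,uv,m=None):
    m=m or env.camera_model(n); f=240/np.tan(np.radians(m["vfov"]/2)); T=np.array(m["world_from_camera"])
    d=T[:3,:3]@np.array([(uv[0]-m["cx"])/f,(uv[1]-m["cy"])/f,1]); return T[:3,3],d/np.linalg.norm(d)
def plane(n,uv,z,m=None):
    o,d=ray(n,uv,m); return o+d*(z-o[2])/d[2]
def two(a,b):
    (o,d),(p,e)=a,b; s=np.linalg.lstsq(np.c_[d,-e],p-o,rcond=None)[0]; x,y=o+s[0]*d,p+s[1]*e
    return (x+y)/2,np.linalg.norm(x-y)
E
python3 - <<'E'
import cv2,numpy as np
a=cv2.imread("pics/scene0.png")[120:320,215:415]; b=cv2.imread("pics/side0.png")[130:330,220:420]
cv2.imwrite("pics/c0.png",np.hstack([cv2.resize(x,(400,400),interpolation=cv2.INTER_CUBIC) if 0 else cv2.resize(x,(400,400)) for x in(a,b)]))
cv2.imwrite("pics/cs.png",cv2.resize(a[:,:],(600,600),interpolation=cv2.INTER_CUBIC))
cv2.imwrite("pics/cd.png",cv2.resize(b,(600,600),interpolation=cv2.INTER_CUBIC))
E
```

```text
(no output)
```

View pics/cs.png

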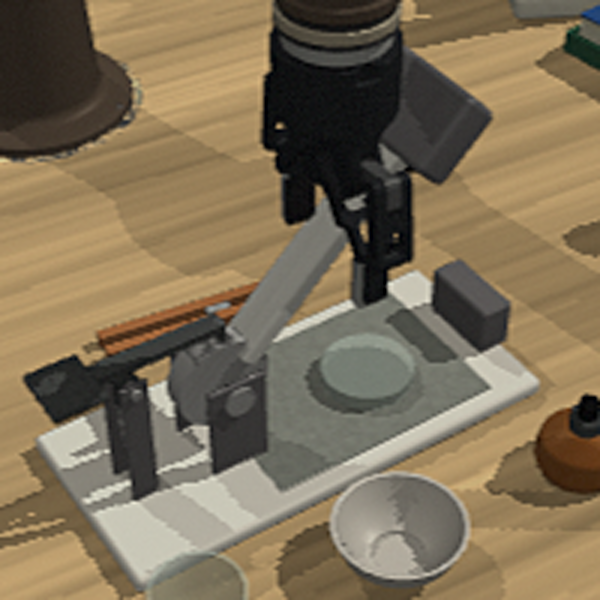

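View pics/cd.png

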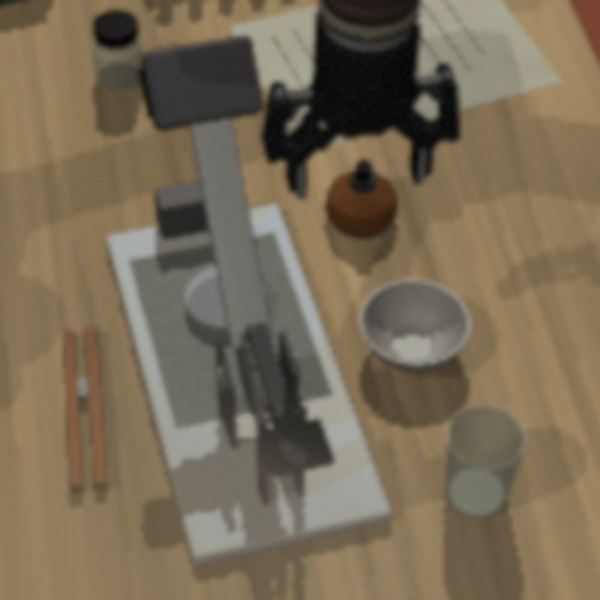

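The enlargements show the tab plate centred near crop (67,387) in scene and (296,448) in side. The head top in side has corners (143,55), (248,38), (262,105) and (157,128), and the plate corners are clear. I'll work out positions from these.

```bash
python3 - <<'E'
from h import *
np.set_printoptions(precision=4,suppress=True)
S=lambda u,v:("scene",(215+u/3,120+v/3)); D=lambda u,v:("side",(220+u/3,130+v/3))
cs=[S(40,440),S(140,582),S(538,382),S(415,272)]; cd=[D(193,558),D(390,515),D(278,205),D(108,237)]
C=[np.array([plane(*c,.016) for c in k]) for k in(cs,cd)]
for k in C: print(k[:,:2].tolist())
C=(C[0]+C[1])/2; ctr=C.mean(0); ex=(C[2]+C[3]-C[0]-C[1]); ex[2]=0; ex/=np.linalg.norm(ex); ey=np.array([-ex[1],ex[0],0])
print("ctr",ctr,"ex",ex,"yaw",np.arctan2(ex[1],ex[0]))
print("tab z=.141",plane(*S(67,387),.141),plane(*D(296,448),.141)); print(two(ray(*S(67,387)),ray(*D(296,448))))
# hinge line: plane through base axis; head via side ray intersected with vertical plane
tab=(plane(*S(67,387),.141)+plane(*D(296,448),.141))/2
hin=tab+ex*.118; hin[2]=.085; print("hinge",hin, "offset from plate ctr",(hin-ctr)@ex,(hin-ctr)@ey)
o,d=ray(*D(203,80)); q=o+d*((hin-o)@ey)/(d@ey); print("head",q,"r",(q-hin)@ex,q[2]-.085,"phi",np.arctan2(q[2]-.085,(q-hin)@ex)-np.arctan2(14,240),np.linalg.norm(q-hin))
for a in np.arange(.6,.85,.05):
    p=hin+ex*(240*np.cos(a)-14*np.sin(a))/1e3+[0,0,(240*np.sin(a)+14*np.cos(a))/1e3]
    print(a,p,end=' ');m=env.camera_model("side");T=np.linalg.inv(m["world_from_camera"]);c=T[:3,:3]@p+T[:3,3];f=240/np.tan(np.radians(m["vfov"]/2));print((m["cx"]+f*c[0]/c[2]-220)*3,(m["cy"]+f*c[1]/c[2]-130)*3)
E
```

```text
[[0.473032755940511, -0.16944712424830397], [0.6343953003957539, -0.15570029741739724], [0.6015322087672591, 0.2050091795063368], [0.4385244492655276, 0.18915805964475207]]
[[0.46286248535625824, -0.1740687743953372], [0.6277134039309443, -0.16157720492183392], [0.5978862258622021, 0.20138886769805564], [0.4326025948806249, 0.18710986082862646]]
ctr [0.5336 0.0152 0.016 ] ex [-0.088   0.9961  0.    ] yaw 1.658868596546539
tab z=.141 [ 0.5532 -0.1633  0.141 ] [ 0.5464 -0.1689  0.141 ]
(array([ 0.5471, -0.1626,  0.1339]), np.float64(0.0024073368725452404))
hinge [ 0.5394 -0.0485  0.085 ] offset from plate ctr -0.06403925008772327 -0.0001944539132195406
head [0.5231 0.1356 0.2438] r 0.18480715915895016 0.15879991647347652 phi 0.6515859982271907 0.2436618549309363
0.6 [0.5227 0.1409 0.2321] 201.97861436075408 86.49299031896149
0.65 [0.5233 0.1333 0.2414] 203.71692145149404 83.97520651521336
0.7000000000000001 [0.524  0.1253 0.2503] 205.63139991281957 82.1390746482922
0.7500000000000001 [0.5248 0.1169 0.2588] 207.72190013361626 81.00815537991093
0.8000000000000002 [0.5256 0.108  0.2669] 209.98768653620107 80.60499408051956
```

Both views agree, with the mechanism centred on the plate: tab near (0.550,-0.166), hinge near (0.539,-0.049), arm angle near 0.7. I'll shut the gripper and go above the tab.

Emit:
apply_moves:
  rows:
    - {"linear":[-0.7,-0.3,0],"twist":[0,0,0],"gripper":-1}
    - {"linear":[-0.7,-0.3,0],"twist":[0,0,0],"gripper":-1}
    - {"linear":[-0.7,-0.3,0],"twist":[0,0,0],"gripper":-1}
    - {"linear":[-0.7,-0.3,0],"twist":[0,0,0],"gripper":-1}
    - {"linear":[-0.7,-0.3,0],"twist":[0,0,0],"gripper":-1}
    - {"linear":[-0.7,-0.3,0],"twist":[0,0,0],"gripper":-1}
    - {"linear":[-0.7,-0.3,0],"twist":[0,0,0],"gripper":-1}
    - {"linear":[-0.7,-0.3,0],"twist":[0,0,0],"gripper":-1}
    - {"linear":[0,0,0.8],"twist":[0,0,0],"gripper":-1}
    - {"linear":[0,0,0.6],"twist":[0,0,0],"gripper":-1}
  force: 40

```text
t: 1.1
eef_pos: [0.5524, -0.1688, 0.2611]
tool_rot: [0.708, 0.707, -0.0, -0.0]
wrist_force: [-0.7, 0.3, -0.1]
grip_width: -0.0003
```

```bash
python3 - <<'E'
from h import *
import cv2
s=env.get_state();print(s["t"],s["eef_pos"],s["tool_rot"],s["wrist_force"],s["grip_width"])
a=env.snapshot("scene")[:,:,::-1][150:300,190:340]; b=env.snapshot("side")[:,:,::-1][200:330,260:390]
cv2.imwrite("pics/p1.png",np.hstack([cv2.resize(x,(400,400),interpolation=cv2.INTER_CUBIC) for x in(a,b)]))
E
```

```text
1.1 [ 0.55241362 -0.16883882  0.26106499] [ 7.07688885e-01  7.06524190e-01 -4.49150905e-05 -9.51449862e-05] [-0.74857035  0.26835608 -0.06765909] -0.00029741351541607365
```

View pics/p1.png

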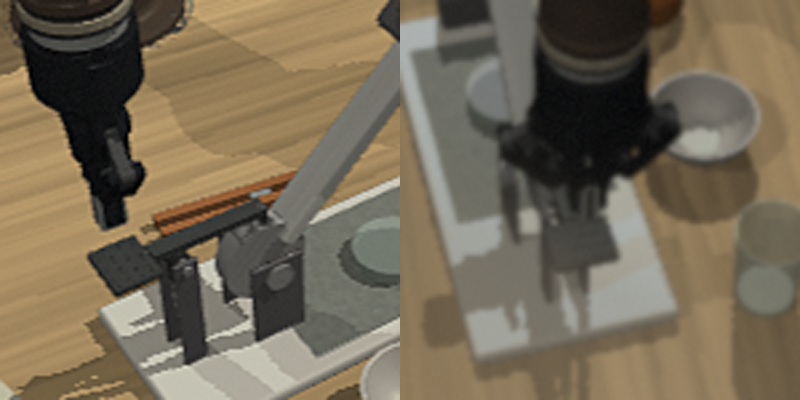

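The closed fingertips are over the tab in both halves: (110,225) above the plate at (125,262) in the left one. Now I'll lower onto it.

Emit:
apply_moves:
  rows:
    - {"linear":[0,0,0.3],"twist":[0,0,0],"gripper":-1}
    - {"linear":[0,0,0.3],"twist":[0,0,0],"gripper":-1}
    - {"linear":[0,0,0.3],"twist":[0,0,0],"gripper":-1}
    - {"linear":[0,0,0.2],"twist":[0,0,0],"gripper":-1}
    - {"linear":[0,0,0.2],"twist":[0,0,0],"gripper":-1}
    - {"linear":[0,0,0.1],"twist":[0,0,0],"gripper":-1}
    - {"linear":[0,0,0.1],"twist":[0,0,0],"gripper":-1}
    - {"linear":[0,0,0.1],"twist":[0,0,0],"gripper":-1}
    - {"linear":[0,0,0],"twist":[0,0,0],"gripper":-1}
    - {"linear":[0,0,0],"twist":[0,0,0],"gripper":-1}

```text
t: 2.2
eef_pos: [0.5531, -0.1681, 0.214]
tool_rot: [0.707, 0.707, 0.0, 0.0]
wrist_force: [0.1, -1.1, 0.1]
grip_width: -0.0001
```

Tip at 0.141 with no contact yet, so I'll continue in small steps.

Emit:
apply_moves:
  rows:
    - {"linear":[0,0,0.1],"twist":[0,0,0],"gripper":-1}
    - {"linear":[0,0,0.1],"twist":[0,0,0],"gripper":-1}
    - {"linear":[0,0,0],"twist":[0,0,0],"gripper":-1}
    - {"linear":[0,0,0],"twist":[0,0,0],"gripper":-1}
    - {"linear":[0,0,0],"twist":[0,0,0],"gripper":-1}
    - {"linear":[0,0,0],"twist":[0,0,0],"gripper":-1}
    - {"linear":[0,0,0],"twist":[0,0,0],"gripper":-1}
    - {"linear":[0,0,0],"twist":[0,0,0],"gripper":-1}
    - {"linear":[0,0,0],"twist":[0,0,0],"gripper":-1}
    - {"linear":[0,0,0],"twist":[0,0,0],"gripper":-1}

```text
t: 3.2
eef_pos: [0.553, -0.168, 0.2079]
tool_rot: [0.707, 0.707, 0.0, 0.0]
wrist_force: [0.8, -0.8, 0.5]
grip_width: 0.0
```

Emit:
apply_moves:
  rows:
    - {"linear":[0,0,0.1],"twist":[0,0,0],"gripper":-1}
    - {"linear":[0,0,0.1],"twist":[0,0,0],"gripper":-1}
    - {"linear":[0,0,0],"twist":[0,0,0],"gripper":-1}
    - {"linear":[0,0,0],"twist":[0,0,0],"gripper":-1}
    - {"linear":[0,0,0],"twist":[0,0,0],"gripper":-1}
    - {"linear":[0,0,0],"twist":[0,0,0],"gripper":-1}
    - {"linear":[0,0,0],"twist":[0,0,0],"gripper":-1}
    - {"linear":[0,0,0],"twist":[0,0,0],"gripper":-1}
    - {"linear":[0,0,0],"twist":[0,0,0],"gripper":-1}
    - {"linear":[0,0,0],"twist":[0,0,0],"gripper":-1}

```text
t: 4.2
eef_pos: [0.5531, -0.168, 0.2019]
tool_rot: [0.707, 0.707, 0.0, 0.0]
wrist_force: [0.4, 0.0, 1.6]
grip_width: 0.0002
```

```bash
cat > v.py <<'E'
from h import *
import cv2,sys
s=env.get_state();print(s["t"],s["eef_pos"],s["wrist_force"])
a=env.snapshot("scene")[:,:,::-1][150:300,200:400]; b=env.snapshot("side")[:,:,::-1][200:350,260:360]
cv2.imwrite(sys.argv[1],np.hstack([cv2.resize(a,(533,400),interpolation=cv2.INTER_CUBIC),cv2.resize(b,(266,400),interpolation=cv2.INTER_CUBIC)]))
E
python3 v.py pics/p2.png
```

```text
4.2 [ 0.5530655  -0.16802966  0.20193479] [0.4430401  0.00968351 1.57413611]
```

View pics/p2.png

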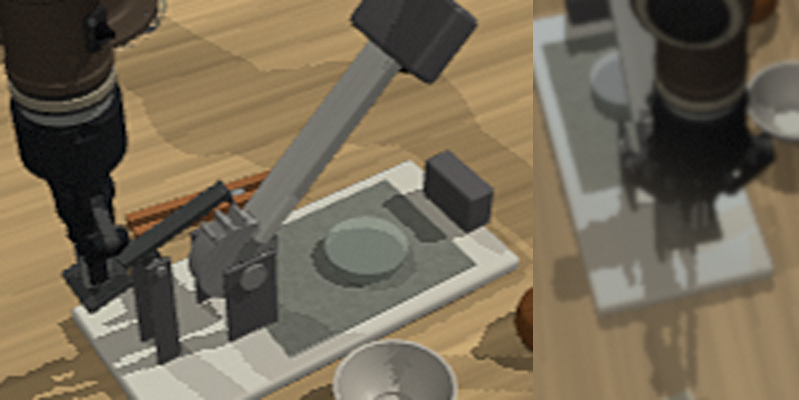

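The pawl bar now tilts steeply, with its nose at (222,185) well clear of the teeth and the tab down under the fingertip at (90,290). I'll press a hair more, then rise away.

Emit:
apply_moves:
  rows:
    - {"linear":[0,0,0.07],"twist":[0,0,0],"gripper":-1}
    - {"linear":[0,0,0],"twist":[0,0,0],"gripper":-1}
    - {"linear":[0,0,0],"twist":[0,0,0],"gripper":-1}
    - {"linear":[0,0,0],"twist":[0,0,0],"gripper":-1}
    - {"linear":[0,0,0],"twist":[0,0,0],"gripper":-1}
    - {"linear":[0,0,0],"twist":[0,0,0],"gripper":-1}
    - {"linear":[0,0,0],"twist":[0,0,0],"gripper":-1}
    - {"linear":[0,0,0],"twist":[0,0,0],"gripper":-1}
    - {"linear":[0,0,0],"twist":[0,0,0],"gripper":-1}
    - {"linear":[0,0,0],"twist":[0,0,0],"gripper":-1}

```text
t: 5.3
eef_pos: [0.5532, -0.1681, 0.2015]
tool_rot: [0.707, 0.707, 0.0, 0.0]
wrist_force: [-2.0, 1.3, 9.3]
grip_width: 0.0001
```

It is on the free stop at 9 N. Now I'll rise.

Emit:
apply_moves:
  rows:
    - {"linear":[0,0,-0.3],"twist":[0,0,0],"gripper":-1}
    - {"linear":[0,0,-0.7],"twist":[0,0,0],"gripper":-1}
    - {"linear":[0,0,-0.7],"twist":[0,0,0],"gripper":-1}
    - {"linear":[0,0,-0.7],"twist":[0,0,0],"gripper":-1}
    - {"linear":[0,0,-0.7],"twist":[0,0,0],"gripper":-1}
    - {"linear":[0,0,-0.7],"twist":[0,0,0],"gripper":-1}
    - {"linear":[0,0,-0.7],"twist":[0,0,0],"gripper":-1}
    - {"linear":[0,0,-0.7],"twist":[0,0,0],"gripper":-1}
    - {"linear":[0,0,-0.7],"twist":[0,0,0],"gripper":-1}
    - {"linear":[0,0,-0.7],"twist":[0,0,0],"gripper":-1}

```text
t: 6.3
eef_pos: [0.5526, -0.168, 0.3981]
tool_rot: [0.707, 0.707, -0.0, -0.0]
wrist_force: [-0.2, -0.3, 0.1]
grip_width: -0.0001
```

```bash
python3 v.py pics/p3.png
```

```text
6.3 [ 0.55263493 -0.16798158  0.39814653] [-0.19762847 -0.31419583  0.12546993]
```

View pics/p3.png

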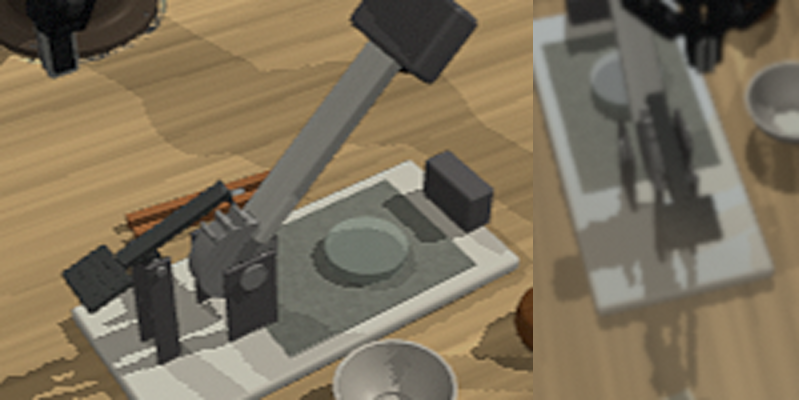

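The pawl stays free: the tab is low at (95,278) and the nose high at (222,187). Moving over the head.

Emit:
apply_moves:
  rows:
    - {"linear":[0.97,-0.09,0],"twist":[0,0,0],"gripper":-1}
    - {"linear":[0.97,-0.09,0],"twist":[0,0,0],"gripper":-1}
    - {"linear":[0.97,-0.09,0],"twist":[0,0,0],"gripper":-1}
    - {"linear":[0.97,-0.09,0],"twist":[0,0,0],"gripper":-1}
    - {"linear":[0.97,-0.09,0],"twist":[0,0,0],"gripper":-1}
    - {"linear":[0.97,-0.09,0],"twist":[0,0,0],"gripper":-1}
    - {"linear":[0.97,-0.09,0],"twist":[0,0,0],"gripper":-1}
    - {"linear":[0.97,-0.09,0],"twist":[0,0,0],"gripper":-1}
    - {"linear":[0.97,-0.09,0],"twist":[0,0,0],"gripper":-1}
    - {"linear":[0.97,-0.09,0],"twist":[0,0,0],"gripper":-1}

```text
t: 7.4
eef_pos: [0.5251, 0.124, 0.3959]
tool_rot: [0.707, 0.707, -0.001, -0.001]
wrist_force: [0.3, 1.6, 0.0]
grip_width: 0.0001
```

Emit:
apply_moves:
  rows:
    - {"linear":[0,0,0.4],"twist":[0,0,0],"gripper":-1}
    - {"linear":[0,0,0.4],"twist":[0,0,0],"gripper":-1}
    - {"linear":[0,0,0.3],"twist":[0,0,0],"gripper":-1}
    - {"linear":[0,0,0.2],"twist":[0,0,0],"gripper":-1}
    - {"linear":[0,0,0.2],"twist":[0,0,0],"gripper":-1}
    - {"linear":[0.1,0,0.2],"twist":[0,0,0],"gripper":-1}
    - {"linear":[0.1,0,0.2],"twist":[0,0,0],"gripper":-1}
    - {"linear":[0.1,0,0.2],"twist":[0,0,0],"gripper":-1}
    - {"linear":[0.1,0,0.2],"twist":[0,0,0],"gripper":-1}
    - {"linear":[0.1,0,0.2],"twist":[0,0,0],"gripper":-1}

```text
t: 8.4
eef_pos: [0.5263, 0.1385, 0.3229]
tool_rot: [0.707, 0.707, 0.001, 0.0]
wrist_force: [1.2, -0.0, 3.9]
grip_width: 0.0001
```

```bash
sed -e 's/150:300,200:400/130:280,220:420/' -e 's/200:350,260:360/100:325,240:390/' v.py > v2.py; python3 v2.py pics/p4.png
```

```text
8.4 [0.52634693 0.13850154 0.32285085] [ 1.16976842 -0.02874743  3.90850651]
```

View pics/p4.png

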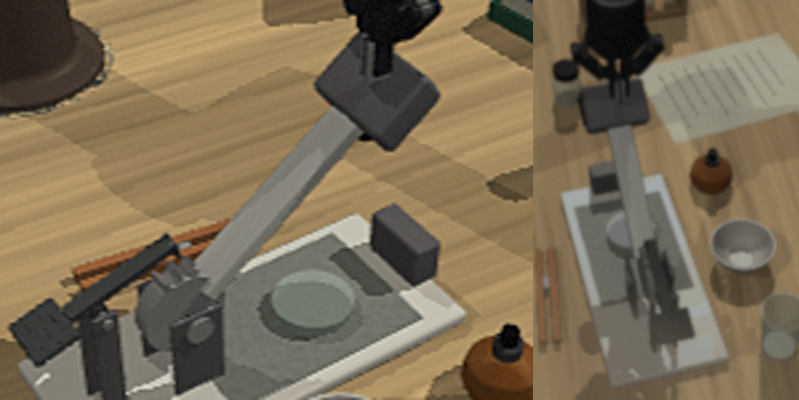

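Pawl still free (nose at (170,240), tab at (40,330)). The fingertip touches the middle of the head's top at (378,72) with about 4 N. I'll follow the arc down.

Emit:
apply_moves:
  rows:
    - {"linear":[0.12,0,0.2],"twist":[0,0,0],"gripper":-1}
    - {"linear":[0.12,0,0.2],"twist":[0,0,0],"gripper":-1}
    - {"linear":[0.12,-0.02,0.2],"twist":[0,0,0],"gripper":-1}
    - {"linear":[0.1,-0.02,0.2],"twist":[0,0,0],"gripper":-1}
    - {"linear":[0.1,-0.02,0.2],"twist":[0,0,0],"gripper":-1}
    - {"linear":[0.1,-0.02,0.2],"twist":[0,0,0],"gripper":-1}
    - {"linear":[0.1,-0.02,0.2],"twist":[0,0,0],"gripper":-1}
    - {"linear":[0.08,-0.02,0.2],"twist":[0,0,0],"gripper":-1}
    - {"linear":[0.08,-0.02,0.2],"twist":[0,0,0],"gripper":-1}
    - {"linear":[0.08,0,0.2],"twist":[0,0,0],"gripper":-1}

```text
t: 9.5
eef_pos: [0.5216, 0.1682, 0.2622]
tool_rot: [0.707, 0.707, -0.0, -0.0]
wrist_force: [0.4, 0.9, 2.8]
grip_width: 0.0002
```

Emit:
apply_moves:
  rows:
    - {"linear":[0.08,0,0.2],"twist":[0,0,0],"gripper":-1}
    - {"linear":[0.08,0,0.2],"twist":[0,0,0],"gripper":-1}
    - {"linear":[0.08,-0.02,0.2],"twist":[0,0,0],"gripper":-1}
    - {"linear":[0.06,-0.02,0.2],"twist":[0,0,0],"gripper":-1}
    - {"linear":[0.06,0,0.2],"twist":[0,0,0],"gripper":-1}
    - {"linear":[0.06,0,0.2],"twist":[0,0,0],"gripper":-1}
    - {"linear":[0.05,0,0.2],"twist":[0,0,0],"gripper":-1}
    - {"linear":[0.05,0,0.2],"twist":[0,0,0],"gripper":-1}
    - {"linear":[0.04,0,0.2],"twist":[0,0,0],"gripper":-1}
    - {"linear":[0.04,0,0.2],"twist":[0,0,0],"gripper":-1}

```text
t: 10.5
eef_pos: [0.5202, 0.186, 0.202]
tool_rot: [0.707, 0.707, -0.0, -0.0]
wrist_force: [-1.1, 1.1, 2.4]
grip_width: 0.0
```

Tip at 0.129, and it needs to reach 0.099.

Emit:
apply_moves:
  rows:
    - {"linear":[0.03,0,0.15],"twist":[0,0,0],"gripper":-1}
    - {"linear":[0.03,0,0.15],"twist":[0,0,0],"gripper":-1}
    - {"linear":[0.03,0,0.15],"twist":[0,0,0],"gripper":-1}
    - {"linear":[0.02,0,0.15],"twist":[0,0,0],"gripper":-1}
    - {"linear":[0,0,0.1],"twist":[0,0,0],"gripper":-1}
    - {"linear":[0,0,0.1],"twist":[0,0,0],"gripper":-1}
    - {"linear":[0,0,0.1],"twist":[0,0,0],"gripper":-1}
    - {"linear":[0,0,0],"twist":[0,0,0],"gripper":-1}
    - {"linear":[0,0,0],"twist":[0,0,0],"gripper":-1}
    - {"linear":[0,0,0],"twist":[0,0,0],"gripper":-1}

```text
t: 11.5
eef_pos: [0.521, 0.1892, 0.1758]
tool_rot: [0.707, 0.707, 0.0, 0.0]
wrist_force: [0.8, 0.5, 0.2]
grip_width: 0.0003
```

Emit:
apply_moves:
  rows:
    - {"linear":[0,0,0.1],"twist":[0,0,0],"gripper":-1}
    - {"linear":[0,0,0],"twist":[0,0,0],"gripper":-1}
    - {"linear":[0,0,0],"twist":[0,0,0],"gripper":-1}
    - {"linear":[0,0,0],"twist":[0,0,0],"gripper":-1}
    - {"linear":[0,0,0],"twist":[0,0,0],"gripper":-1}
    - {"linear":[0,0,0],"twist":[0,0,0],"gripper":-1}
    - {"linear":[0,0,0],"twist":[0,0,0],"gripper":-1}
    - {"linear":[0,0,0],"twist":[0,0,0],"gripper":-1}
    - {"linear":[0,0,0],"twist":[0,0,0],"gripper":-1}
    - {"linear":[0,0,0],"twist":[0,0,0],"gripper":-1}

```text
t: 12.5
eef_pos: [0.5207, 0.1893, 0.1728]
tool_rot: [0.707, 0.707, 0.0, 0.0]
wrist_force: [1.0, -0.4, 0.9]
grip_width: 0.0
```

Emit:
apply_moves:
  rows:
    - {"linear":[0,0,0.03],"twist":[0,0,0],"gripper":-1}
    - {"linear":[0,0,0.03],"twist":[0,0,0],"gripper":-1}
    - {"linear":[0,0,0],"twist":[0,0,0],"gripper":-1}
    - {"linear":[0,0,0],"twist":[0,0,0],"gripper":-1}
    - {"linear":[0,0,0],"twist":[0,0,0],"gripper":-1}
    - {"linear":[0,0,0],"twist":[0,0,0],"gripper":-1}
    - {"linear":[0,0,0],"twist":[0,0,0],"gripper":-1}
    - {"linear":[0,0,0],"twist":[0,0,0],"gripper":-1}
    - {"linear":[0,0,0],"twist":[0,0,0],"gripper":-1}
    - {"linear":[0,0,0],"twist":[0,0,0],"gripper":-1}

```text
t: 13.5
eef_pos: [0.5207, 0.1893, 0.1716]
tool_rot: [0.707, 0.707, 0.0, 0.0]
wrist_force: [0.1, -0.7, 5.5]
grip_width: 0.0001
```

Emit:
apply_moves:
  rows:
    - {"linear":[0,0,0.03],"twist":[0,0,0],"gripper":-1}
    - {"linear":[0,0,0],"twist":[0,0,0],"gripper":-1}
    - {"linear":[0,0,0],"twist":[0,0,0],"gripper":-1}
    - {"linear":[0,0,0],"twist":[0,0,0],"gripper":-1}
    - {"linear":[0,0,0],"twist":[0,0,0],"gripper":-1}
    - {"linear":[0,0,0],"twist":[0,0,0],"gripper":-1}
    - {"linear":[0,0,0],"twist":[0,0,0],"gripper":-1}
    - {"linear":[0,0,0],"twist":[0,0,0],"gripper":-1}
    - {"linear":[0,0,0],"twist":[0,0,0],"gripper":-1}
    - {"linear":[0,0,0],"twist":[0,0,0],"gripper":-1}

```text
t: 14.5
eef_pos: [0.5208, 0.1894, 0.1715]
tool_rot: [0.707, 0.707, -0.0, -0.0]
wrist_force: [-2.9, -1.5, 9.6]
grip_width: -0.0001
```

Force rises without motion at tip height 0.0985, so the head is on its rest. One more millimetre to make sure, then rise away.

Emit:
apply_moves:
  rows:
    - {"linear":[0,0,0.04],"twist":[0,0,0],"gripper":-1}
    - {"linear":[0,0,0],"twist":[0,0,0],"gripper":-1}
    - {"linear":[0,0,0],"twist":[0,0,0],"gripper":-1}
    - {"linear":[0,0,0],"twist":[0,0,0],"gripper":-1}
    - {"linear":[0,0,0],"twist":[0,0,0],"gripper":-1}
    - {"linear":[0,0,0],"twist":[0,0,0],"gripper":-1}
    - {"linear":[0,0,0],"twist":[0,0,0],"gripper":-1}
    - {"linear":[0,0,0],"twist":[0,0,0],"gripper":-1}
    - {"linear":[0,0,0],"twist":[0,0,0],"gripper":-1}
    - {"linear":[0,0,0],"twist":[0,0,0],"gripper":-1}

```text
t: 15.5
eef_pos: [0.5209, 0.1894, 0.1715]
tool_rot: [0.707, 0.707, -0.0, -0.0]
wrist_force: [-4.0, -2.4, 15.5]
grip_width: 0.0002
```

Emit:
apply_moves:
  rows:
    - {"linear":[0,0,-0.2],"twist":[0,0,0],"gripper":-1}
    - {"linear":[0,0,-0.5],"twist":[0,0,0],"gripper":-1}
    - {"linear":[0,0,-0.7],"twist":[0,0,0],"gripper":-1}
    - {"linear":[0,0,-0.7],"twist":[0,0,0],"gripper":-1}
    - {"linear":[0,0,-0.7],"twist":[0,0,0],"gripper":-1}
    - {"linear":[0,0,-0.7],"twist":[0,0,0],"gripper":-1}
    - {"linear":[0,0,-0.7],"twist":[0,0,0],"gripper":-1}
    - {"linear":[0,0,-0.5],"twist":[0,0,0],"gripper":-1}
    - {"linear":[0,0,0],"twist":[0,0,0],"gripper":-1}
    - {"linear":[0,0,0],"twist":[0,0,0],"gripper":-1}

```text
t: 16.5
eef_pos: [0.5204, 0.1892, 0.3097]
tool_rot: [0.707, 0.707, -0.0, -0.0]
wrist_force: [-0.3, 0.1, 0.9]
grip_width: -0.0003
```

```bash
python3 v2.py pics/p5.png
```

```text
16.5 [0.52038055 0.18922217 0.30965272] [-0.31350082  0.08325797  0.8505998 ]
```

View pics/p5.png

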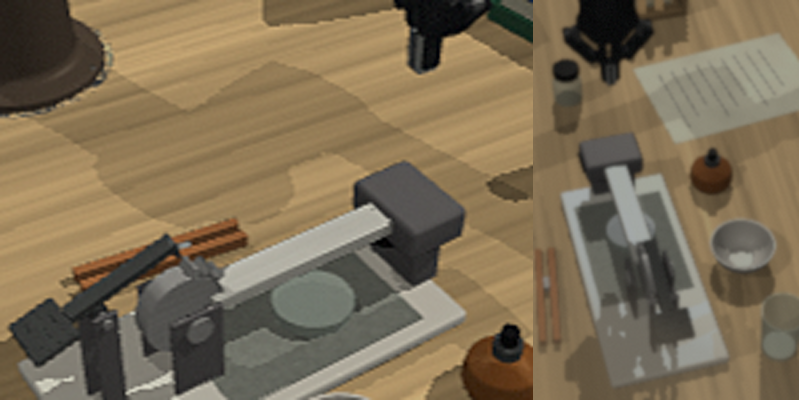

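The arm is level with the head (410,205) on its rest block, the pawl is still free (nose at (170,240), tab at (40,330)), and the bystanders in view look unmoved. Handing in.

```bash
python3 -c "
from bench import env
print(env.finish_job())"
```

```text
the job is handed in; nothing more can be done
None
```

The document camera's arm is down on its rest and the pawl is still free. I handed the job in at about 16.6 s of the 40 s allowed.

- **Pawl:** I pressed the thumb tab with the closed fingertips until it reached its free stop, at about 9 N. After I lifted off, a picture showed it staying free with the nose clear of the teeth.
- **Arm:** I then pushed the head down along its arc, with readings of about 2 to 4 N on the way. It stopped on the rest with its top at about 98.5 mm, against 99 mm expected. A last firm press of 15.5 N moved it no further.
- **Final check:** With the gripper clear of everything, the last picture showed the arm level on its rest and the pawl free. The bystanders in the picture looked unmoved; the marker was outside that picture, and I never went near it.

No check failed. The only mismatch was in the first measurements: the two fixed cameras put the tab and plate about 6–10 mm apart, so I averaged them.

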